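# Grease the carving rotator's gearbox

## Robot

A 7-joint arm with a two-finger parallel gripper is mounted at the origin on the work surface. World frame = base frame: x ahead of the robot, y to its left, z up, the work surface at z = 0. Lengths are in mm, angles in rad, forces in N, time in s.
With the tool pointing down it reaches from about 350 to 775 mm from the base axis. Payload 3.1 kg.
Tool frame: the origin (TCP) lies midway between the tips of the shut fingers; the grasp point (between the pads) lies 19 mm behind it; z points along the fingers, y is the line along which they close (so a half turn about z gives the same grasp; the last joint's range is limited). The gripper opens to 85 mm and grips with 20 to 120 N. Pads are 22 mm wide; open, the fingers measure 114 mm over their backs; the gripper's body (76 mm by 85 mm) begins 54 mm behind the grasp point. The pads swing forward as they close: fully open they stand 13 mm farther back than shut.
Start: joints at [-0.042, 0.311, 0.014, 1.512, -0.004, 1.319, -0.027], TCP at [550.016, 0.032, 231.304] pointing down, gripper open.
Joint ranges: [-2.7, 2.7], [-0.3, 1.91], [-1.27, 1.3], [0.12, 2.57], [-1.44, 4.58], [0.2, 2.03], [-3.05, 3.05]. Speed limits (rad/s): [2.79, 2.79, 3.14, 3.14, 3.14, 3.14, 3.14].

## Interface

Orientations are given as a 3x3 rotation matrix whose columns are the frame's x, y, z axes.
In Python, from plant import read_state, optics, env gives the robot as it stands.
- The arm moves only by the shell command python3 -m handwheel 'ROWS'. ROWS is a JSON object of lists of equal length, an entry for each row: "fingers": the closure, from 0 (fully open) to 1 (shut); "offset": the shift along the tool's x, y, z each as a share of 1000 mm, from -1 to 1, a list of three; "turn": the turn, a rotation vector about the tool's x, y, z each as a share of 30 degrees, from -1 to 1, a list of three. A call has 1 to 10 rows; each row is the pose to reach, as a shift and turn from the pose commanded when the call began, along the tool's axes at that moment; what a row does not reach only later rows make up. A row lasts 1/8 s, in which the tool goes at most 62.5 mm and 10.7 degrees, less where a joint would pass 70% of its speed; a pose out of reach is approached as far as the arm can. A call with a number of a shift or a turn outside -1 to 1 is refused whole. A call with a gripper value outside its range is refused whole. The fingers move at their own pace and stop on an object; the grip force is fixed at half the most. Time passes only in rows, so rows that repeat a pose let the fingers close. It gives the time, the measured TCP pose, the force, the opening and the grip force at its end, in the units of the state.
- read_state(): the state, without advancing time (a new reading comes with each control period).
- optics.capture(name): name is "scene" or "side" or "wrist"; returns a dict with "frame" (400x640x3 uint8, red, green, blue), "fov_y" (degrees; the focal length in pixels is half the picture's height over the tangent of half this angle, whatever the lens; pixels are square), "cx", "cy" (the principal point, pixels), "k1" (the pictures are not rectified: a ray, as slopes to the right and down, at radius r is drawn at 1 + k1 r^2 times it, then the intrinsics apply), "rvec" (rotation vector, rad) and "tvec" (3), from world to camera coordinates, as OpenCV has them; the wrist camera has in their place "tool_from_camera" (4x4, takes a point from camera to tool coordinates, whose origin is the TCP and whose axes are the flange's). Camera axes: x right, y down, z forward; pixel columns grow to the right and rows downward; lengths in mm; the calibration is good to about 2 mm. A picture is of the moment at which its call begins: read the wrist's pose just before it. There is no depth.
- env.hand_in(): hands the job in; it is judged then, once.
Trained networks look in the newest picture that a camera, given by its name, has taken for a name from the list of things; names that differ only in an ending like _2 or _b are one class to them, and where a whole thing is asked for, a point or a joint stands for the part that bears it (a point fixed in the world has none). Each returns a list of dicts, best first, with "confidence" (0 to 1); they miss things now and then, are a little off and sometimes report something else, mostly with a low value. They report only what shows in the picture. A call takes as long as a camera call. They do not tell look-alikes from the thing itself.
- optics.cut_out(camera, thing): "pixels" (400x640 bool, what is visible of it) and "xy" ([column, row] in pixels, amid what is visible of it).
The state is a dict: "time": time; "joints": joint angles; "dq": joint speeds; "joint_torque": joint torques, N m; "tool_pos": TCP position; "tcp_rot": TCP orientation; "force": force on the tool from outside, world axes, zero at the start; "ft_torque": the same for the moment, N m; "grip_width": finger opening in mm; "finger_force": force on a finger pad.
Only numpy, scipy, OpenCV 4.12 (cv2) and the standard library are available. Lean on these libraries where they do the work, as an engineer would, in place of code of your own. Each camera call takes 0.05 s, during which the arm holds its last target. There are 200 camera calls.

## Task

The green gearbox on the carving bench needs grease. First turn its yellow knob clockwise until the red pointer lies on the black mark (port open); then lift the grease gun out of its stand and press its coupler squarely onto the tilted brass nipple until it snaps fully on, and push on so that the gun's sprung nose goes in well past half of its stroke. Finish while still holding the gun like that, pressed on and square, with the pointer still on the mark, and leave the red tin, the mallet and the gouge where they are.

Things in the scene. Friction and masses are not known exactly. Their poses are not given: they have to be found in the camera images.
- gearbox: green housing fixed to the bench, 120 (x) x 270 (y) x 60 high, foot plate 150 x 300. Origin: centre of its underside, z up, x away from the robot at yaw 0 (a chuck with a dark turned blank sticks out to x = +250, 70 high). On top: white dial (radius 43, top 65 high) at the middle, the knob on a pedestal at y = +95, the nipple at x = -35, y = -95
- pointer (a joint): angle in rad of the 44 mm red pointer on the dial: 0 when it lies on the black mark, negative before it, growing clockwise seen from above. It is geared to the knob: it turns 0.4 rad for each rad of the knob, the same way. It starts between -0.98 and -0.4 (about 1 to 2.45 rad of knob clockwise needed).
- pointer_tip (a point): end of the red pointer, 40 mm from the dial's centre, 71 above the bench
- dial_mark (a point): point above the black mark (16 x 7 mm, painted at the dial's edge that faces the gearbox's -x), where pointer_tip is when aligned
- knob_grip (a point): middle of the knob's yellow bar grip, on the knob's upright axis, 113 above the bench. The bar is 50 long (this frame's x), 14 wide (y), 28 high: top 8 above this point, foot 20 below, on a black round skirt of radius 21; its pedestal's top is 85 above the bench. 0.04 N m of friction; stays where it is left
- nipple: brass button-head grease nipple, fixed on the gearbox; its z axis points out along it and leans 0.45 rad (26 deg) from upright towards the gearbox's -x. Origin at the foot of the neck, 72 above the bench: neck 10 diameter up to 16, head 16 diameter from 16 to 22, then a half-round dome up to 30. Green boss of diameter 30 below
- nipple_top (a point): apex of the nipple's dome, on its axis, 30 from the nipple's origin; same axes as the nipple
- stand: fixed gun stand: upright aluminium tube, 54 outside and 41 inside diameter, 95 high, on a 110 x 110 x 8 wooden foot; origin at the centre of its underside
- gun: push-type grease gun, 0.3 to 0.45 kg, nose down in the stand. Origin: on its axis, underside of its steel flange, on the tube's rim (95 above the bench); z up, nose to grip. Flange 50 diameter, 6 thick; orange grip 26 x 26 (sides along x, y) from z = 6 to 56, button to 60; fingertips just over the flange push without slip. Blue barrel 36 diameter to z = -32, then the nose. Lift 85 to clear
- gun_nose (a joint): how far the sprung nose is pushed into the barrel, m: 0 free, 0.016 at its stop; it needs 8 N to start and 0.5 N more per mm
- coupler_roof (a point): flat inner end of the coupler's bore, on the gun's axis, 55 below the gun's origin when the nose is free. The coupler opens away from the grip: mouth 24 beyond this point, flared to about 26, bore 19. Two spring jaws 17 beyond this point part over the nipple's head at about 5 N (more if off-centre) and snap in behind it when this point reaches nipple_top
- tin: closed red paint tin, diameter 62, 70 high, origin at the centre of its underside; leave alone
- mallet: carver's dark round wooden mallet lying on two light slats, 270 long, 58 high; leave alone
- gouge: gouge with a wooden handle lying on the bench, 220 long, 26 high; leave alone
There are look-alikes about, which are no part of the job. Of the things like the gun, leave any that is pink, purple or turquoise; of the rest the larger one is meant.

How it is judged (in metres and radians):
On the way, in this order (a step that is already met when the one before it is completed fails the run):
1. the pointer rests on the mark (within 0.07 rad) before the gun is coupled (value of joint pointer between -0.07 and 0.07 rad and distance between coupler_roof and nipple_top above 0.03 m), for 0.3 s.
2. the coupler has snapped squarely onto the nipple (distance between coupler_roof and nipple_top below 0.004 m and angle between the z axis of gun and the z axis of nipple, either way round below 0.14 rad), for 0.2 s.
At the end, for the whole second after the job is handed in: Pointer within 0.07 rad of the mark; coupler roof within 4 mm of the nipple's top, gun and nipple axes within 0.14 rad; fingers hold the gun, its nose pushed in over 8 of 16 mm, over 8 N on the nipple; tin, mallet, gouge within 30 mm of their starts (all of step 2 and value of joint pointer between -0.07 and 0.07 rad and value of joint gun_nose above 0.008 m and contact force between gun and nipple above 8 N and contact force between the fingers and gun above 2 N and distance of each of tin, mallet, gouge from where it was at the start of the episode below 0.03 m); the arm keeps its last pose, push and grip.
It fails at once if the tin, mallet or gouge is knocked away by over 50 mm (distance of any of tin, mallet, gouge from where it was at the start of the episode above 0.05 m).
It also fails if it takes over 72 s, if anything falls off the work surface, if the arm or the gripper's body presses on something with over 40 N, if the wrist force passes 120 N, or if a joint passes its speed limit or range.

## Working session

There is one attempt and no reset: what is moved stays moved. The work goes in short steps, Python scripts to look and compute and a shell command to move; the robot and the scene stay as the last step left them, time stands still between calls to the robot, and variables do not carry over. Pictures are saved under pics/ and viewed, at most 10 in all, crops included, and the job is handed in when it is done.

```bash
ls; mkdir -p pics
cat > h.py <<'E'
import numpy as np, cv2
from plant import read_state, optics, env
def intr(c):
    h,w=c['frame'].shape[:2]; f=h/2/np.tan(np.radians(c['fov_y'])/2)
    return np.array([[f,0,c['cx']],[0,f,c['cy']],[0,0,1]])
def ext(c,s=None):
    if 'rvec' in c:
        R=cv2.Rodrigues(np.array(c['rvec'],float))[0]; return R,np.array(c['tvec'],float).ravel()
    T=np.eye(4); T[:3,:3]=s['tcp_rot']; T[:3,3]=s['tool_pos']
    M=np.linalg.inv(T@np.array(c['tool_from_camera'])); return M[:3,:3],M[:3,3]
def proj(c,P,s=None):
    R,t=ext(c,s); K=intr(c)
    return cv2.projectPoints(np.atleast_2d(np.array(P,float)),cv2.Rodrigues(R)[0],t,K,np.array([c['k1'],0,0,0,0.]))[0].reshape(-1,2)
def onz(c,uv,z,s=None):
    R,t=ext(c,s); K=intr(c)
    p=cv2.undistortPoints(np.array(uv,float).reshape(-1,1,2),K,np.array([c['k1'],0,0,0,0.])).reshape(-1,2)
    d=np.c_[p,np.ones(len(p))]@R; o=-R.T@t
    return o+d*((np.atleast_1d(z)-o[2])/d[:,2])[:,None]
def ray(c,uv,s=None):
    R,t=ext(c,s); q=onz(c,uv,0,s)[0]; o=-R.T@t; d=q-o; return o,d/np.linalg.norm(d)
def tri(rays):
    A=sum(np.eye(3)-np.outer(d,d) for o,d in rays); b=sum((np.eye(3)-np.outer(d,d))@o for o,d in rays); return np.linalg.solve(A,b)
def save(c,n,crop=None,k=1):
    f=c['frame'][:,:,::-1]
    if crop: x0,y0,x1,y1=crop; f=f[y0:y1,x0:x1]
    cv2.imwrite('pics/'+n,cv2.resize(f,None,fx=k,fy=k,interpolation=cv2.INTER_CUBIC))
E
python3 - <<'E'
from h import *
s=read_state(); print({k:np.round(v,3).tolist() for k,v in s.items()})
for n in ['scene','side','wrist']:
    c=optics.capture(n); save(c,n+'0.png')
    print(n,c['fov_y'],c['k1'],c.get('rvec'),c.get('tvec'),c.get('tool_from_camera'))
    for t in ['gearbox','pointer','knob_grip','nipple','stand','gun','tin','mallet','gouge']:
        print(t,[(round(d['confidence'],2),np.round(d['xy']).tolist(),int(d['pixels'].sum())) for d in optics.cut_out(n,t)])
E
```

```text
pics
{'time': 0.0, 'joints': [-0.042, 0.312, 0.014, 1.513, -0.004, 1.319, -0.027], 'dq': [0.001, -0.001, -0.001, -0.002, 0.002, -0.002, 0.003], 'joint_torque': [-0.001, -37.991, 0.146, -23.059, 0.012, 0.014, 0.0], 'tool_pos': [549.298, 0.005, 230.214], 'tcp_rot': [[-0.0, 1.0, -0.002], [1.0, 0.0, -0.0], [-0.0, -0.002, -1.0]], 'force': [-0.217, 0.033, 0.489], 'ft_torque': [-0.006, 0.014, 0.027], 'finger_force': 0.0, 'grip_width': 85.246}
scene 44.98489353579936 -0.14360463944111132 [ 0.7397945   2.42072662 -1.35391589] [ 459.77833792  -83.68626609 1640.83669479] None
gearbox [(0.6, [344.0, 254.0], 6195)]
pointer [(0.61, [350.0, 232.0], 18)]
knob_grip [(0.74, [376.0, 238.0], 300)]
nipple []
stand [(0.7, [280.0, 184.0], 678)]
gun [(0.78, [283.0, 150.0], 239), (0.65, [306.0, 158.0], 132), (0.54, [320.0, 155.0], 382), (0.47, [289.0, 135.0], 238)]
tin [(0.7, [436.0, 251.0], 773)]
mallet [(0.97, [241.0, 199.0], 1114)]
gouge [(0.67, [393.0, 297.0], 523)]
side 43.333532471617914 -0.07999857579000547 [ 2.13428283 -0.35194114  0.17298356] [-509.81782005  173.94829799 1184.97773693] None
gearbox 
[... 464 characters left out ...]
 [(0.62, [413.0, 259.0], 2070), (0.59, [287.0, 150.0], 177)]
gouge [(0.64, [309.0, 194.0], 120)]
wrist 59.970000847540824 -0.008059198302208607 None None [[ 4.51196817e-05 -9.64492053e-01 -2.64111865e-01  6.65792639e+01]
 [ 9.99999985e-01  8.76689440e-05 -1.49316725e-04  3.70328912e-02]
 [ 1.67169203e-04 -2.64111854e-01  9.64492043e-01 -1.42548621e+02]
 [ 0.00000000e+00  0.00000000e+00  0.00000000e+00  1.00000000e+00]]
gearbox [(0.92, [330.0, 77.0], 29533)]
pointer [(0.67, [307.0, 20.0], 600)]
knob_grip []
nipple [(0.61, [301.0, 137.0], 1322), (0.21, [306.0, 20.0], 670)]
stand []
gun [(0.97, [280.0, 337.0], 643)]
tin [(0.34, [310.0, 18.0], 536)]
mallet [(0.64, [402.0, 337.0], 3228)]
gouge []
```

Run:
```python
import cv2
a=cv2.imread('pics/scene0.png')[80:330,200:480]; b=cv2.imread('pics/side0.png')[100:400,180:480]
a=cv2.resize(a,(400,357),interpolation=2); b=cv2.resize(b,(400,400),interpolation=2)
w=cv2.resize(cv2.imread('pics/wrist0.png'),(320,200))
import numpy as np
o=np.zeros((600,800,3),np.uint8); o[:357,:400]=a;o[:400,400:]=b;o[400:,:320]=w
cv2.imwrite('pics/all0.png',o)
```

```text
(no output)
```

View pics/all0.png

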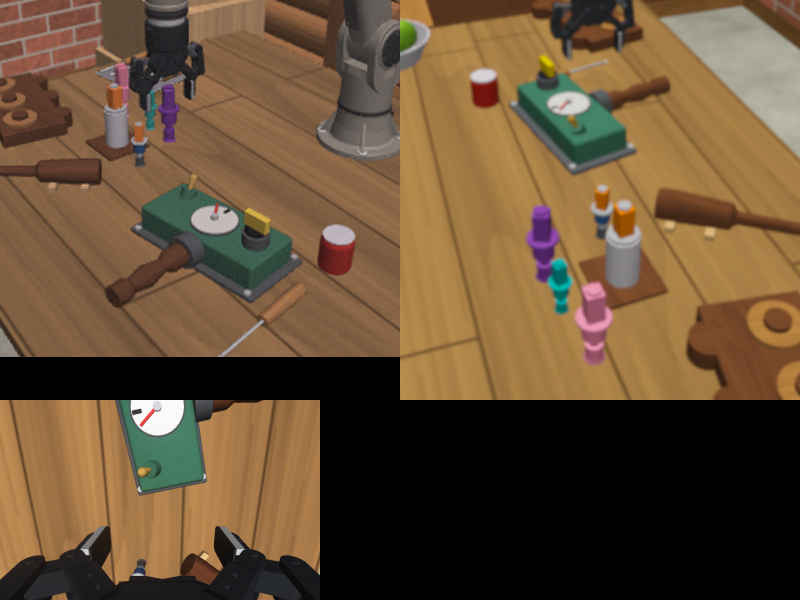

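The picture shows the green gearbox (scene 344,254; side 314,185) and the pointer before the mark. These could be taken for the gun:
- the large orange one in the aluminium stand (scene 281,150; side 348,263)
- a small orange one (scene 298,170; side 331,250)
- pink (scene 286,135; side 325,335)
- purple (scene 319,155; side 286,280)
- turquoise (scene 306,158; side 300,315)

By the description, the large orange one in the stand is the gun.

Run:
```python
from h import *
a=optics.capture('scene'); b=optics.capture('side')
for t,i,j in [('gun',(281,148),(348,265)),('smallgun',(298,170),(331,247)),('knob',(376,236),(288,150)),('tin',(436,251),(241,164)),('purple',(319,155),(286,280)),('pink',(286,135),(325,335))]:
    print(t,tri([ray(a,i),ray(b,j)]).round(0))
s=read_state(); c=optics.capture('wrist')
# dial centre, nipple, mark, foot corners in full-res pixels
for n,uv,z in [('dialc',(314,14),65),('nip',(297,138),90),('mark',(272,24),65),('tip',(282,50),71),('corner',(276,185),0),('corner2',(411,158),0)]: print(n,onz(c,uv,z,s)[0].round(1))
save(b,'gun_crop.png',(270,210,400,360),4)
```

```text
gun [ 493. -301.  122.]
smallgun [ 494. -197.   87.]
knob [521. 229. 102.]
tin [388. 306.  42.]
purple [ 374. -258.   79.]
pink [ 398. -434.   95.]
dialc [541.4 137.4  65. ]
nip [527.6  40.6  90. ]
mark [507.2 130.1  65. ]
tip [515.4 109.5  71. ]
corner [496.2 -19.    0. ]
corner2 [643.6  11.    0. ]
```

View pics/gun_crop.png

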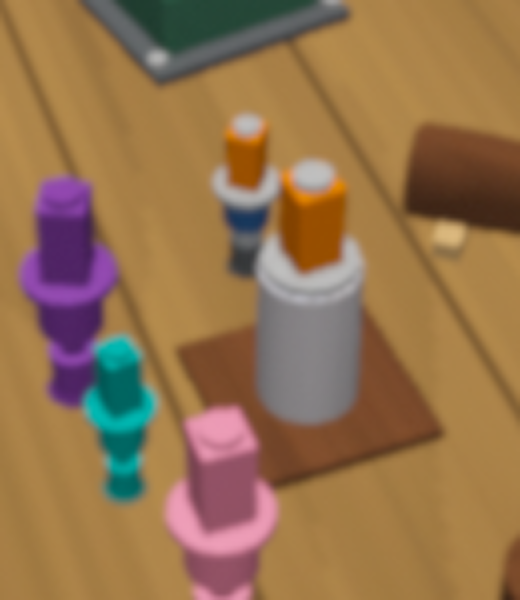

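The crop confirms it: the large orange gun stands in the aluminium tube, and the small orange one stands behind it on the bench. I'll move the wrist camera over the gearbox.

```bash
python3 -m handwheel '{"fingers":[0,0,0,0],"offset":[[0.06,-0.01,-0.02],[0.12,-0.02,-0.04],[0.15,-0.02,-0.04],[0.15,-0.02,-0.04]],"turn":[[0,0,0],[0,0,0],[0,0,0],[0,0,0]]}'
python3 - <<'E'
from h import *
s=read_state(); c=optics.capture('wrist'); save(c,'w1.png'); print(s['tool_pos'],s['joints'].__repr__())
for t in ['gearbox','pointer','knob_grip','nipple']:
    print(t,[(round(d['confidence'],2),np.round(d['xy'],1).tolist(),int(d['pixels'].sum())) for d in optics.cut_out('wrist',t)])
E
```

```text
time: 2.15
tool_pos: [529.1, 154.7, 271.6]
tcp_rot: [[-0.008, 1.0, 0.0], [1.0, 0.008, 0.002], [0.002, 0.0, -1.0]]
force: [-1.2, -0.7, 0.3]
grip_width: 85.4
finger_force: 0.0
[529.12796823 154.66293685 271.58297142] array([-0.26216509,  0.29781785, -0.06875676,  1.43120493,  0.01809505,
        1.41225953, -0.32297873])
gearbox [(0.79, [346.4, 158.1], 38751)]
pointer [(0.67, [345.3, 161.6], 39043), (0.62, [330.3, 194.8], 286)]
knob_grip [(0.8, [318.6, 94.5], 2069)]
nipple [(0.63, [321.2, 278.0], 880)]
```

View pics/w1.png

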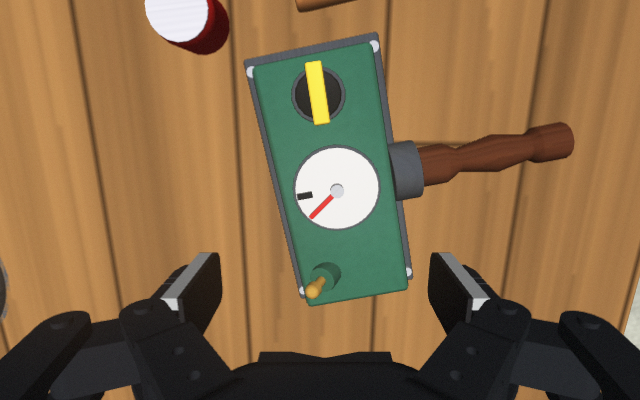

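The picture shows the dial centre at (337,190), the mark at (305,195), the red tip at (311,218), the yellow bar from (313,62) to (322,124), and the nipple apex near (313,292).

```bash
cat >> h.py <<'E'
def dial(c,s,verbose=True):
    """pointer angle from the wrist/any picture; returns dial centre, gearbox yaw from mark, pointer angle"""
    f=c['frame'].astype(int)
    return f
E
python3 - <<'E'
from h import *
s=read_state(); c=optics.capture('wrist'); f=c['frame'].astype(int); hsv=cv2.cvtColor(c['frame'],cv2.COLOR_RGB2HSV)
# metric top-down rectification at z=65 around dial
def rect(z,cx,cy,r,k):
    n=int(2*r*k); g=np.mgrid[0:n,0:n]; P=np.stack([cx-r+g[1]/k,cy+r-g[0]/k,np.full((n,n),z)],-1).reshape(-1,3)
    m=proj(c,P,s).astype(np.float32).reshape(n,n,2); return cv2.remap(c['frame'],m[...,0],m[...,1],1)
Y,X=np.mgrid[0:400,0:640]
def pix(m): ys,xs=np.nonzero(m); return np.c_[xs,ys].astype(float)
box=(abs(X-337)<55)&(abs(Y-188)<55)
white=box&(f.min(2)>170)
h=cv2.convexHull(pix(white).astype(np.float32)); P=onz(c,h.reshape(-1,2),65,s)
(cx,cy),r=cv2.minEnclosingCircle(P[:,:2].astype(np.float32)); print('dial',cx,cy,r, 'mean',P[:,:2].mean(0))
A=np.c_[2*P[:,:2],np.ones(len(P))]; q=np.linalg.lstsq(A,(P[:,:2]**2).sum(1),rcond=None)[0]; print('fit',q[:2],np.sqrt(q[2]+q[0]**2+q[1]**2))
d=q[:2]
red=box&(f[...,0]>150)&(f[...,1]<110); Pr=onz(c,pix(red),69,s)[:,:2]
v=Pr-d; rr=np.linalg.norm(v,axis=1); far=v[rr>15]; ar=np.arctan2(*far.mean(0)[::-1]); print('red',len(far),rr.max(),ar)
bl=box&(f.max(2)<70); Pb=onz(c,pix(bl),65,s)[:,:2]; v=Pb-d; rr=np.linalg.norm(v,axis=1); k=(rr<42); am=np.arctan2(*v[k].mean(0)[::-1]); print('mark',k.sum(),v[k].mean(0),am)
print('yaw(mark)',(am-np.pi)%(2*np.pi),'pointer~', -(ar-am))
yel=(hsv[...,0]>22)&(hsv[...,0]<33)&(hsv[...,1]>170)&(hsv[...,2]>150)&(Y<140)&(X>280)&(X<360)
Py=onz(c,pix(yel),121,s)[:,:2].astype(np.float32); (m,sz,an)=cv2.minAreaRect(Py); print('yellow',m,sz,an,len(Py)); 
u,sv,vt=np.linalg.svd(Py-Py.mean(0),full_matrices=False); print('bar dir',np.degrees(np.arctan2(vt[0,1],vt[0,0])))
gr=(hsv[...,0]>65)&(hsv[...,0]<90)&(hsv[...,1]>100)&(Y<310)&(X>230)&(X<430)
Pg=onz(c,pix(gr),60,s)[:,:2].astype(np.float32); print('green',cv2.minAreaRect(Pg))
for uv,z in [((249,72),5),((375,46),5),((407,272),5),((302,290),5)]: print(onz(c,uv,z,s)[0])
E
```

```text
dial 541.3746337890625 137.52572631835938 43.016300201416016 mean [540.66661014 139.00760542]
fit [541.42909159 137.58791704] 42.83060830678406
red 101 40.04412302333245 -2.313767118831682
mark 72 [-32.85522803  -7.07234146] -2.929570173792686
yaw(mark) 0.2120224797971071 pointer~ -0.6158030549610038
yellow (522.3369140625, 230.62060546875) (13.38717269897461, 48.90022277832031) 9.060056686401367 443
bar dir -79.10161
green ((541.8178100585938, 138.4966278076172), (116.21734619140625, 264.96295166015625), 11.691956520080566)
[446.48373071 249.60625245   5.        ]
[585.58494911 275.88414938   5.        ]
[636.61656583   4.47292603   5.        ]
[499.81898167 -21.18351419   5.        ]
```

```bash
python3 -m handwheel '{"fingers":[0,0,0,0.3,0.3],"offset":[[0.04,-0.004,0.05],[0.076,-0.007,0.1],[0.076,-0.007,0.12],[0.076,-0.007,0.12],[0.076,-0.007,0.12]],"turn":[[0,0,-0.2],[0,0,-0.333],[0,0,-0.333],[0,0,-0.333],[0,0,-0.333]]}'
python3 - <<'E'
from h import *
s=read_state(); R=np.array(s['tcp_rot']); print('err in tool axes',R.T@(np.array([522.3,230.6,98])-s['tool_pos']),'tool y dir',np.degrees(np.arctan2(R[1,1],R[0,1])))
E
```

```text
time: 3.08
tool_pos: [524.5, 224.9, 152.6]
tcp_rot: [[-0.171, 0.985, 0.002], [0.985, 0.171, 0.0], [-0.0, 0.002, -1.0]]
force: [-0.1, -1.1, 0.7]
grip_width: 59.6
finger_force: 0.0
err in tool axes [ 5.98096147 -1.3170016  54.61883223] tool y dir 9.844297041269954
```

```bash
python3 -m handwheel '{"fingers":[0.3],"offset":[[0,0,0]],"turn":[[0,0,0]]}'
python3 - <<'E'
from h import *
s=read_state(); R=np.array(s['tcp_rot']); print('err in tool axes',R.T@(np.array([522.3,230.6,98])-s['tool_pos']),s['joints'])
E
```

```text
time: 3.2
tool_pos: [524.5, 225.5, 153.2]
tcp_rot: [[-0.172, 0.985, 0.003], [0.985, 0.172, 0.001], [0.0, 0.004, -1.0]]
force: [-0.2, -0.1, 0.5]
grip_width: 60.0
finger_force: 0.0
err in tool axes [ 5.37695818 -1.51074239 55.15342401] [-0.34518822  0.4088183  -0.12429299  1.57320304  0.05439849  1.15940433
 -0.30842495]
```

Run:
```python
from h import *
s=read_state(); c=optics.capture('wrist'); save(c,'w2.png')
hsv=cv2.cvtColor(c['frame'],cv2.COLOR_RGB2HSV)
yel=((hsv[...,0]>22)&(hsv[...,0]<33)&(hsv[...,1]>170)&(hsv[...,2]>150)).astype(np.uint8)
n,l,st,ce=cv2.connectedComponentsWithStats(yel); i=1+np.argmax(st[1:,4]); ys,xs=np.nonzero(l==i); print(st[i])
P=onz(c,np.c_[xs,ys],121,s)[:,:2].astype(np.float32); print(cv2.minAreaRect(P),s['tool_pos'])
```

```text
[ 310  170   26   95 2175]
((522.0438842773438, 233.43798828125), (13.172199249267578, 52.542137145996094), 9.245861053466797) [524.52356549 225.50339018 153.15591108]
```

View pics/w2.png

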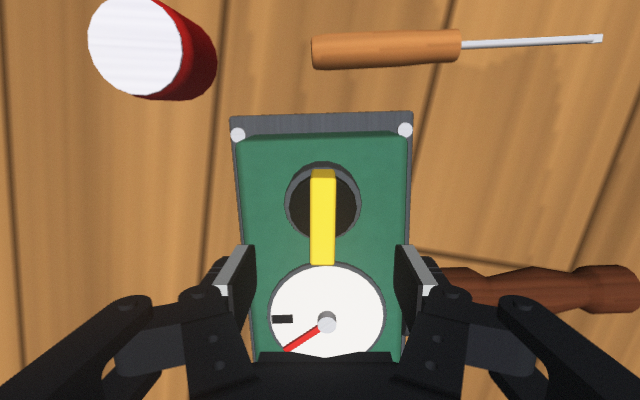

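The bar is centred between the fingers at (322,215) and lines up with the tool. I'll descend about 6 mm further along x and close.

```bash
python3 -m handwheel '{"fingers":[0.3,0.3,0.3,1,1,1,1,1],"offset":[[0.006,-0.0015,0.02],[0.006,-0.0015,0.045],[0.006,-0.0015,0.055],[0.006,-0.0015,0.055],[0.006,-0.0015,0.055],[0.006,-0.0015,0.055],[0.006,-0.0015,0.055],[0.006,-0.0015,0.055]],"turn":[[0,0,0],[0,0,0],[0,0,0],[0,0,0],[0,0,0],[0,0,0],[0,0,0],[0,0,0]]}'
```

```text
time: 4.25
tool_pos: [522.1, 232.3, 97.8]
tcp_rot: [[-0.173, 0.985, 0.004], [0.985, 0.173, 0.002], [0.001, 0.004, -1.0]]
force: [2.5, 0.2, 5.2]
grip_width: 12.8
finger_force: 63.2
```

Gripped. I'll turn it clockwise (+tool z) 60° in two calls, then look.

```bash
for i in 1; do :; done
python3 -m handwheel '{"fingers":[1,1,1,1],"offset":[[0,0,0],[0,0,0],[0,0,0],[0,0,0]],"turn":[[0,0,0.3],[0,0,0.6],[0,0,0.9],[0,0,1]]}'
python3 -m handwheel '{"fingers":[1,1,1,1],"offset":[[0,0,0],[0,0,0],[0,0,0],[0,0,0]],"turn":[[0,0,0.3],[0,0,0.6],[0,0,0.9],[0,0,1]]}'
python3 - <<'E'
from h import *
s=read_state(); print(s['joints'])
for n in ['wrist','side','scene']:
    c=optics.capture(n); f=c['frame'].astype(int)
    save(c,'t_%s.png'%n)
    print(n,proj(c,[[541.4,137.6,68]],s))
a=cv2.imread('pics/t_wrist.png');b=cv2.imread('pics/t_side.png');
cv2.imwrite('pics/t.png',np.vstack([cv2.resize(a,(480,300)),cv2.resize(b[130:230,250:410],(480,300),interpolation=2)]))
E
```

```text
time: 4.75
tool_pos: [522.8, 232.2, 97.8]
tcp_rot: [[0.344, 0.939, 0.005], [0.939, -0.344, 0.002], [0.003, 0.004, -1.0]]
force: [3.6, 0.4, 4.2]
grip_width: 12.8
finger_force: 63.1
time: 5.25
tool_pos: [523.4, 231.8, 97.8]
tcp_rot: [[0.768, 0.64, 0.006], [0.64, -0.768, 0.001], [0.006, 0.003, -1.0]]
force: [5.4, -0.3, 3.4]
grip_width: 12.3
finger_force: 63.0
[-0.52299482  0.45788478  0.10289013  1.64630845 -0.05108074  1.03378968
 -1.28042415]
wrist [[472.13637885 312.06798395]]
side [[306.2140128  175.43091797]]
scene [[348.91092846 231.38781735]]
```

View pics/t.png

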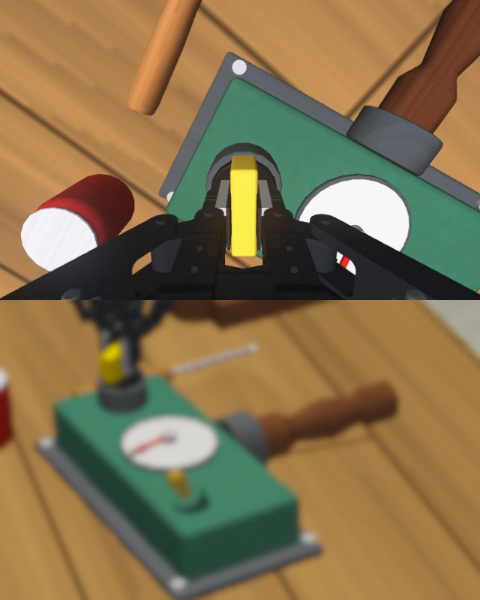

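The pointer (tip near side 294,181) is closing on the mark. I'll measure its angle in the side picture.

```bash
cat > ptr.py <<'E'
from h import *
D=np.array([541.4,137.6])
def ptr(n='side',s=None):
    c=optics.capture(n); f=c['frame'].astype(int); u=proj(c,[[*D,67]],s)[0]
    Y,X=np.mgrid[0:400,0:640]; near=np.hypot(X-u[0],Y-u[1])<(60 if n=='wrist' else 25)
    w=np.clip((f[...,0]-(f[...,1]+f[...,2])/2)-25,0,None)*near
    ys,xs=np.nonzero(w>0); P=onz(c,np.c_[xs,ys],69,s)[:,:2]-D; ww=w[ys,xs]; r=np.hypot(*P.T); k=(r>10)&(r<44)&(P[:,0]<0)
    v=(P[k]*ww[k,None]).sum(0); a=np.arctan2(v[1],v[0]); yaw=0.205
    val=-((a-(np.pi+yaw)+np.pi)%(2*np.pi)-np.pi); return round(val,3),int(k.sum()),v/ww[k].sum()
if __name__=='__main__':
    for n in ['side','scene']: print(n,ptr(n))
E
python3 ptr.py
```

```text
side (np.float64(-0.093), 24, array([-23.90518999,  -7.35344054]))
scene (np.float64(-0.131), 19, array([-25.61355982,  -8.93283839]))
```

```bash
python3 -m handwheel '{"fingers":[1,1,1,1],"offset":[[0,0,0],[0,0,0],[0,0,0],[0,0,0]],"turn":[[0,0,0.3],[0,0,0.6],[0,0,0.8],[0,0,0.8]]}'
python3 ptr.py
python3 - <<'E'
from h import *
s=read_state(); c=optics.capture('wrist'); save(c,'t2.png',(380,240,640,400),3); print(proj(c,[[541.4,137.6,65]],s),s['joints'][6])
E
```

```text
time: 6.0
tool_pos: [523.7, 231.3, 97.8]
tcp_rot: [[0.962, 0.275, 0.007], [0.275, -0.962, 0.001], [0.007, 0.001, -1.0]]
force: [6.3, -0.1, 4.3]
grip_width: 12.6
finger_force: 63.1
side (np.float64(0.057), 25, array([-25.57651245,  -3.81601053]))
scene (np.float64(0.023), 23, array([-26.91459368,  -4.94419378]))
[[498.05753323 248.37822081]] -1.6572770396731218
```

View pics/t2.png

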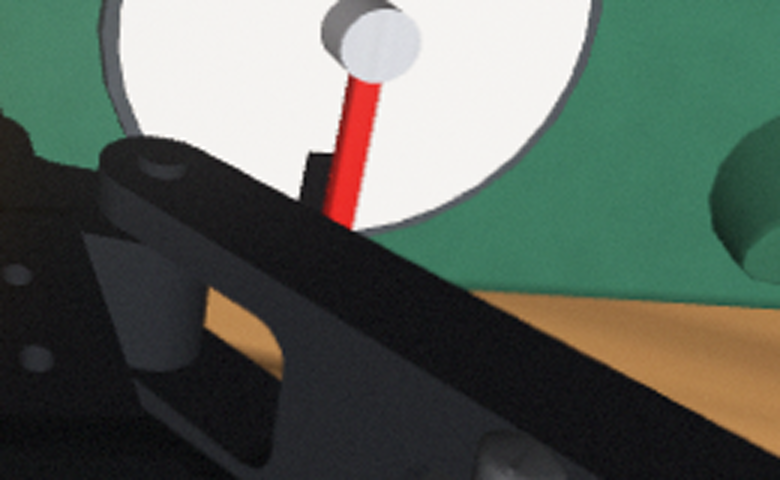

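```bash
cat > m.py <<'E'
from h import *
s=read_state(); c=optics.capture('wrist'); D=np.array([541.4,137.6])
g=lambda x,y:(380+x/3,240+y/3)
E_=lambda p,z:onz(c,g(*p),z,s)[0][:2]-D
for p in [(310,152),(301,198)]: print('mark L edge',E_(p,65), np.arctan2(-E_(p,65)[1],-E_(p,65)[0]))
for z in (68,70,71.5):
  for p in [(364,80),(337,225)]: v=E_(p,z); print('red',z,v,np.arctan2(-v[1],-v[0]))
  a,b=E_((364,80),z),E_((337,225),z); d=b-a; print('line dir',np.arctan2(-d[1],-d[0]))
# dial edge pts for centre check
P=np.array([E_(p,65) for p in [(120,20),(138,130),(598,20),(560,110),(490,180),(380,230)]])
q=np.linalg.lstsq(np.c_[2*P,np.ones(len(P))],(P**2).sum(1),rcond=None)[0]; print('centre corr',q[:2],np.sqrt(q[2]+q[:2]@q[:2]))
E
python3 m.py
```

```text
mark L edge [-26.12258443  -2.26087838] 0.08633366440606348
mark L edge [-35.68927778  -4.42558965] 0.12337354787737582
red 68 [-8.66974714 -4.11571746] 0.4432212781469122
red 68 [-37.80937336 -11.27770674] 0.28987629014027816
line dir 0.24100465264709736
red 70 [-8.0448717  -2.77187639] 0.3318131200726108
red 70 [-36.84724532  -9.85097512] 0.2612368073737408
line dir 0.24100465264709783
red 71.5 [-7.57621513 -1.76399559] 0.22875771870583692
red 71.5 [-36.12564929  -8.78092641] 0.23844221770306917
line dir 0.24100465264709833
centre corr [ 0.39160863 -0.62048358] 43.818570169826025
```

The red line direction gives a pointer of about -0.03, which agrees with -0.616 plus 84°·0.4. I'll add 4°, release and lift.

```bash
python3 -m handwheel '{"fingers":[1,1,1,0,0,0,0,0,0,0],"offset":[[0,0,0],[0,0,0],[0,0,0],[0,0,0],[0,0,0],[0,0,0],[0,0,0],[0,0,-0.04],[0,0,-0.09],[0,0,-0.14]],"turn":[[0,0,0.13],[0,0,0.13],[0,0,0.13],[0,0,0.13],[0,0,0.13],[0,0,0.13],[0,0,0.13],[0,0,0.13],[0,0,0.13],[0,0,0.13]]}'
python3 -m handwheel '{"fingers":[0,0,0,0],"offset":[[0,0.06,0],[0,0.1,-0.02],[0,0.1,-0.02],[0,0.1,-0.02]],"turn":[[0,0,0],[0,0,0],[0,0,0],[0,0,0]]}'
python3 - <<'E'
from h import *
s=read_state(); c=optics.capture('wrist'); save(c,'t3.png'); u=proj(c,[[541.4,137.6,65]],s)[0]; print(u,s['joints'])
x,y=int(u[0]),int(u[1]); save(c,'t3c.png',(max(0,x-70),max(0,y-70),x+70,y+70),4)
E
```

```text
time: 7.45
tool_pos: [520.0, 231.6, 237.5]
tcp_rot: [[0.978, 0.21, -0.001], [0.21, -0.978, -0.0], [-0.001, 0.0, -1.0]]
force: [1.3, 0.4, 0.3]
grip_width: 85.5
finger_force: 0.0
time: 7.95
tool_pos: [541.0, 134.8, 256.0]
tcp_rot: [[0.978, 0.21, -0.001], [0.21, -0.978, 0.001], [-0.001, -0.001, -1.0]]
force: [0.3, 1.6, 0.2]
grip_width: 85.2
finger_force: 0.0
[321.92287465 174.37335623] [-0.47358798  0.31818747  0.26908765  1.45261635 -0.08613761  1.38276232
 -1.56030027]
```

```bash
cat > p2.py <<'E'
from h import *
def measure(x0=None):
    s=read_state(); c=optics.capture('wrist'); f=c['frame'].astype(int)
    u=proj(c,[[541.4,137.6,65]],s)[0]; Y,X=np.mgrid[0:400,0:640]; box=np.hypot(X-u[0],Y-u[1])<60
    px=lambda m:np.c_[np.nonzero(m)[::-1]].astype(float)
    h=cv2.convexHull(px(box&(f.min(2)>170)).astype(np.float32)).reshape(-1,2); P=onz(c,h,65,s)[:,:2]
    q=np.linalg.lstsq(np.c_[2*P,np.ones(len(P))],(P**2).sum(1),rcond=None)[0]; D=q[:2]
    R=onz(c,px(box&(f[...,0]>140)&(f[...,1]<100)),70,s)[:,:2]; w=np.linalg.svd(R-R.mean(0),full_matrices=False)[2][0]; w=w*np.sign(w@(R.mean(0)-D))
    B=onz(c,px(box&(f.max(2)<75)),65,s)[:,:2]-D; k=np.hypot(*B.T)<41; b=B[k].mean(0)
    an=lambda v:np.arctan2(-v[1],-v[0])
    print('D',D,'r',np.sqrt(q[2]+D@D),'red dir',an(w),'red ctr',an(R.mean(0)-D),len(R),'mark',an(b),k.sum(),b)
measure()
E
python3 p2.py; python3 ptr.py
```

```text
side (np.float64(0.076), 27, array([-25.59701221,  -3.30929738]))
scene (np.float64(0.052), 24, array([-27.18133615,  -4.20220674]))Traceback (most recent call last):
  File "p2.py", line 12, in <module>
    measure()
    ~~~~~~~^^
  File "p2.py", line 9, in measure
    B=onz(c,px(box&(f.max(2)<75)),65,s)[:,:2]-D; k=np.hypot(*B.T)<41; b=B[k].mean(0)
      ~~~^^^^^^^^^^^^^^^^^^^^^^^^^^^^^^
  File "h.py", line 16, in onz
    p=cv2.undistortPoints(np.array(uv,float).reshape(-1,1,2),K,np.array([c['k1'],0,0,0,0.])).reshape(-1,2)
      ~~~~~~~~~~~~~~~~~~~^^^^^^^^^^^^^^^^^^^^^^^^^^^^^^^^^^^^^^^^^^^^^^^^^^^^^^^^^^^^^^^^^^^
cv2.error: OpenCV(4.12.0) /io/opencv/modules/calib3d/src/undistort.dispatch.cpp:347: error: (-215:Assertion failed) CV_IS_MAT(_src) && CV_IS_MAT(_dst) && (_src->rows == 1 || _src->cols == 1) && (_dst->rows == 1 || _dst->cols == 1) && _src->cols + _src->rows - 1 == _dst->rows + _dst->cols - 1 && (CV_MAT_TYPE(_src->type) == CV_32FC2 || CV_MAT_TYPE(_src->type) == CV_64FC2) && (CV_MAT_TYPE(_dst->type) == CV_32FC2 || CV_MAT_TYPE(_dst->type) == CV_64FC2) in function 'cvUndistortPointsInternal'
```

View pics/t3c.png

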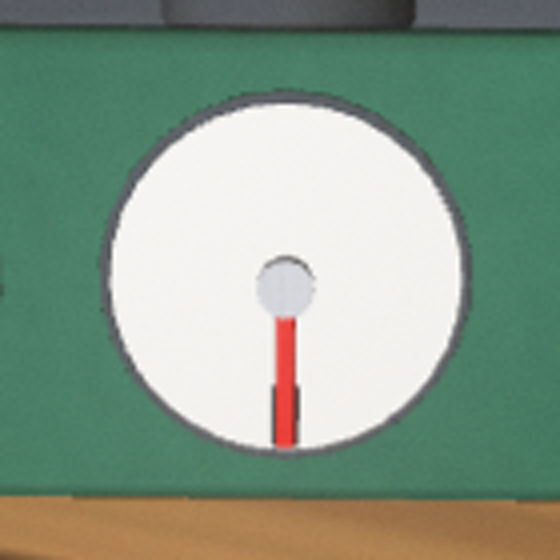

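The pointer sits centred on the mark in the crop (red at 285,385, black showing evenly on both sides). Next I'll look at the nipple, then the gun.

```bash
python3 -m handwheel '{"fingers":[0,0,0,0],"offset":[[-0.025,0.05,0],[-0.048,0.1,0],[-0.048,0.1,0],[-0.048,0.1,0]],"turn":[[0,0,0],[0,0,0],[0,0,0],[0,0,0]]}'
cat > nip.py <<'E'
from h import *
D=np.array([541.4,137.6]); yaw=0.207
ax=np.array([-np.sin(.45)*np.cos(yaw),-np.sin(.45)*np.sin(yaw),np.cos(.45)])
foot=np.array([D[0]-35*np.cos(yaw)+95*np.sin(yaw),D[1]-35*np.sin(yaw)-95*np.cos(yaw),72]); top=foot+30*ax
if __name__=='__main__': print(foot,ax,top)
E
python3 - <<'E'
from nip import *
s=read_state(); c=optics.capture('wrist'); d=optics.cut_out('wrist','nipple'); print([(round(q['confidence'],2),np.round(q['xy'],1)) for q in d])
u=proj(c,[foot,top,foot+22*ax],s); print(foot,top,u,s['tool_pos'])
f=c['frame'].copy()
for p in u: cv2.circle(f,tuple(int(round(v)) for v in p),2,(255,0,255),1)
c['frame']=f; x,y=map(int,u[1]); save(c,'nip.png',(x-60,y-50,x+60,y+50),5)
E
```

```text
time: 8.65
tool_pos: [515.4, 27.3, 256.1]
tcp_rot: [[0.978, 0.211, -0.0], [0.211, -0.978, 0.001], [0.0, -0.001, -1.0]]
force: [-0.6, 0.5, 0.2]
grip_width: 85.4
finger_force: 0.0
[(0.57, array([319.2, 159.5]))]
[526.67204674  37.43469966  72.        ] [513.90165145  34.75281257  99.01341307] [[316.67136585 163.26349149]
 [315.99950291 182.85149872]
 [316.18813893 177.35045942]] [515.36730975  27.30810125 256.13906888]
```

View pics/nip.png

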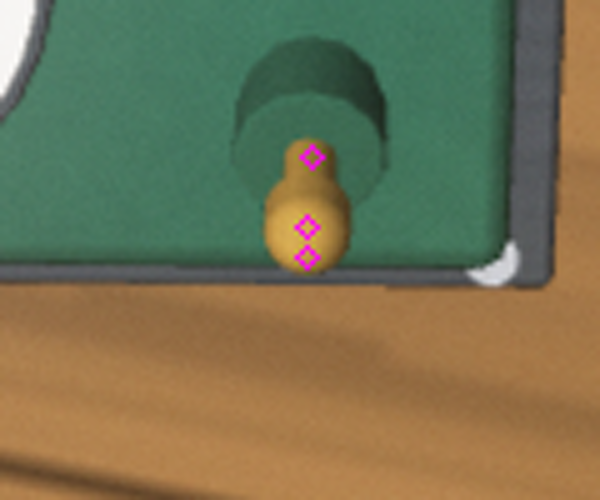

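The projected nipple model lies on the brass nipple at (307,225) in the crop to within a millimetre, so its pose is set. On to the gun.

```bash
python3 -m handwheel '{"fingers":[0,0,0,0,0,0,0,0],"offset":[[-0.018,0.055,-0.02],[-0.036,0.11,-0.02],[-0.054,0.165,-0.02],[-0.072,0.22,-0.02],[-0.09,0.275,-0.02],[-0.101,0.303,-0.02],[-0.101,0.303,-0.02],[-0.101,0.303,-0.02]],"turn":[[0,0,0],[0,0,0],[0,0,0],[0,0,0],[0,0,0],[0,0,0],[0,0,0],[0,0,0]]}'
python3 - <<'E'
from h import *
s=read_state(); print(s['joints']); c=optics.capture('wrist'); save(c,'g1.png'); f=c['frame']; hsv=cv2.cvtColor(f,cv2.COLOR_RGB2HSV)
for t in ['gun','stand']: print(t,[(round(q['confidence'],2),np.round(q['xy'],1),q['pixels'].sum()) for q in optics.cut_out('wrist',t)])
m=((hsv[...,0]>8)&(hsv[...,0]<20)&(hsv[...,1]>225)&(hsv[...,2]>180)).astype(np.uint8)
n,l,st,ce=cv2.connectedComponentsWithStats(m)
for i in np.argsort(-st[1:,4])[:3]+1: print(st[i],ce[i])
print(proj(c,[[493,-301,155],[493,-301,0]],s))
E
```

```text
time: 9.75
tool_pos: [481.5, -289.1, 275.8]
tcp_rot: [[0.977, 0.213, -0.0], [0.213, -0.977, 0.002], [0.0, -0.002, -1.0]]
force: [-0.6, 1.2, 0.0]
grip_width: 85.4
finger_force: 0.0
[ 0.13958505  0.33842688  0.51494547  1.40889685 -0.16706161  1.43844678
 -0.70374896]
gun [(0.86, array([343.8, 171. ]), np.int64(2412)), (0.78, array([273.4, 261.4]), np.int64(2564)), (0.67, array([240.6, 136.9]), np.int64(1269)), (0.59, array([421.1, 251.1]), np.int64(976)), (0.56, array([343.8, 264.9]), np.int64(1156))]
stand [(0.85, array([334.2, 138.8]), np.int64(6244))]
[[342.79739764 182.29363461]
 [336.41179782 154.73586056]]
```

View pics/g1.png

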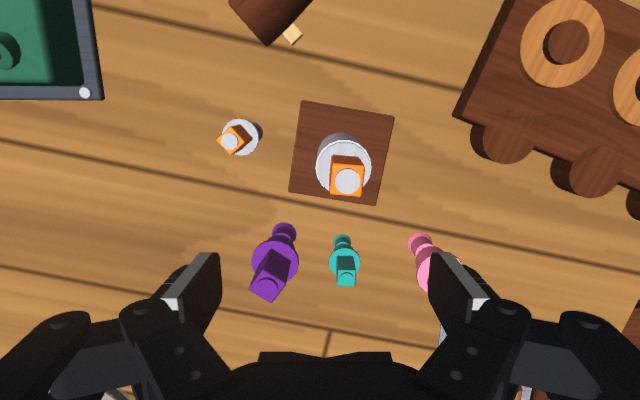

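The gun is upright in the stand with its button at (347,181). The foot corners are (302,101), (394,118), (377,206) and (289,191).

Run:
```python
from h import *
s=read_state(); c=optics.capture('wrist'); f=c['frame']; hsv=cv2.cvtColor(f,cv2.COLOR_RGB2HSV); R=np.array(s['tcp_rot'])
F=onz(c,[(302,101),(394,118),(377,206),(289,191)],8,s); print('foot ctr',F.mean(0),np.linalg.norm(np.diff(F,axis=0),axis=1), 'yaw',np.degrees(np.arctan2(*(F[1]-F[0])[1::-1]))%90)
print(hsv[165,338],hsv[194,340],hsv[181,347])
Y,X=np.mgrid[0:400,0:640]; box=(abs(X-347)<32)&(abs(Y-175)<35)
m=box&(hsv[...,0]>5)&(hsv[...,0]<22)&(hsv[...,1]>180)&(hsv[...,2]>120); 
ys,xs=np.nonzero(m); print(len(xs),xs.min(),xs.max(),ys.min(),ys.max())
top=m&(hsv[...,2]>200)
# button: bright low-saturation pixels enclosed in top face
bt=(np.hypot(X-347,Y-181)<14)&(hsv[...,1]<60); ys,xs=np.nonzero(bt); B=onz(c,(xs.mean(),ys.mean()),155,s)[0]; print('button',xs.mean(),ys.mean(),B)
hull=cv2.convexHull(np.c_[np.nonzero(m)[::-1]].astype(np.int32)); hm=np.zeros((400,640),np.uint8); cv2.fillConvexPoly(hm,hull,1)
# fit x,y,yaw of the 26x26 grip (gun z 6..56) by IoU of silhouettes
from scipy.optimize import minimize
def sil(p):
    a=p[2]; r=np.array([[np.cos(a),-np.sin(a)],[np.sin(a),np.cos(a)]]); q=np.array([[i,j] for i in(-13,13) for j in(-13,13)])@r.T+p[:2]
    P=np.vstack([np.c_[q,np.full(4,z)] for z in(101,151)]); h=cv2.convexHull((proj(c,P,s)*16).astype(np.float32)); o=np.zeros((1600,2560),np.uint8); cv2.fillConvexPoly(o,(h/4).astype(np.int32),1); return o
H=cv2.resize(hm,(2560,1600),interpolation=0)
cost=lambda p:-(sil(p)&H).sum()/(sil(p)|H).sum()
best=min((minimize(cost,[B[0],B[1],a],method='Nelder-Mead',options=dict(initial_simplex=[[B[0],B[1],a],[B[0]+2,B[1],a],[B[0],B[1]+2,a],[B[0],B[1],a+.15]])) for a in np.radians([0,20,40,60,80])),key=lambda r:r.fun)
print(best.x,best.fun,'yaw deg mod 90',np.degrees(best.x[2])%90,'toolx deg',np.degrees(np.arctan2(R[1,0],R[0,0])))
```

```text
foot ctr [ 494.03268737 -305.71461963    8.        ] [107.59820763 106.99196847 109.79563792] yaw 2.2300581534383213
[ 15 188 252] [ 12 198 241] [128   5 221]
644 330 363 156 196
button 346.8631790744467 180.51307847082495 [ 494.85223291 -303.9106232   155.        ]
[ 511.96334402 -272.57728987   -3.23333333] 0.0 yaw deg mod 90 84.74364624103379 toolx deg 12.33081587449613<stdin>:18: RuntimeWarning: overflow encountered in scalar negative
```

Run:
```python
from h import *
from scipy.optimize import minimize
s=read_state(); c=optics.capture('wrist'); hsv=cv2.cvtColor(c['frame'],cv2.COLOR_RGB2HSV); R=np.array(s['tcp_rot'])
Y,X=np.mgrid[0:400,0:640]; m=(abs(X-347)<32)&(abs(Y-175)<35)&(hsv[...,0]>5)&(hsv[...,0]<22)&(hsv[...,1]>180)&(hsv[...,2]>120)
hm=np.zeros((400,640),np.uint8); cv2.fillConvexPoly(hm,cv2.convexHull(np.c_[np.nonzero(m)[::-1]].astype(np.int32)),1); H=cv2.resize(hm,(2560,1600),interpolation=0)[500:900,1200:1600]
def sil(p):
    a=p[2]; r=np.array([[np.cos(a),-np.sin(a)],[np.sin(a),np.cos(a)]]); q=np.array([[i,j] for i in(-13,13) for j in(-13,13)])@r.T+p[:2]
    P=np.vstack([np.c_[q,np.full(4,z)] for z in(101,151)]); h=cv2.convexHull(((proj(c,P,s)+.5)*4).astype(np.float32))-[1200,500]; o=np.zeros((400,400),np.uint8); cv2.fillConvexPoly(o,h.round().astype(np.int32),1); return o
cost=lambda p:-float((sil(p)&H).sum())/float((sil(p)|H).sum())
B=[494.7,-304.3]
for a in np.radians([5,25,45,65,85]):
    r=minimize(cost,[*B,a],method='Nelder-Mead',options=dict(initial_simplex=[[*B,a],[B[0]+2,B[1],a],[B[0],B[1]+2,a],[*B,a+.15]])); print(r.x[:2],np.degrees(r.x[2])%90,r.fun)
print('toolx deg',np.degrees(np.arctan2(R[1,0],R[0,0])))
```

```text
[ 494.39324134 -304.04290299] 9.44878143780446 -0.9288812579071029
[ 494.38362078 -304.02267634] 9.582656949066012 -0.9279750891285707
[ 494.71438995 -303.84423999] 9.923650961169415 -0.9279772131295777
[ 494.30485919 -304.18654286] 9.057411552594132 -0.9276401858618667
[ 494.02843351 -304.11423652] 8.514876328602725 -0.9244698058950396
toolx deg 12.295405153298917
```

```bash
python3 -m handwheel '{"fingers":[0,0,0,0,0],"offset":[[0.009,0.017,0.04],[0.009,0.017,0.08],[0.009,0.017,0.09],[0.009,0.017,0.09],[0.009,0.017,0.09]],"turn":[[0,0,0.1],[0,0,0.1],[0,0,0.1],[0,0,0.1],[0,0,0.1]]}'
cat > err.py <<'E'
from h import *
s=read_state(); R=np.array(s['tcp_rot']); print('err tool axes',R.T@(np.array([494.4,-304.1,104])-s['tool_pos']),np.degrees(np.arctan2(R[1,0],R[0,0])),s['force'])
E
python3 err.py
```

```text
time: 10.62
tool_pos: [493.6, -306.7, 188.4]
tcp_rot: [[0.987, 0.158, 0.003], [0.158, -0.987, -0.002], [0.003, 0.002, -1.0]]
force: [0.4, 0.1, -0.3]
grip_width: 85.0
finger_force: 0.0
err tool axes [ 0.90635419 -2.690557   84.39331137] 9.115480405831905 [ 0.42013546  0.07903956 -0.30545029]
```

```bash
python3 -m handwheel '{"fingers":[0,0,0,0,1,1,1,1,1,1],"offset":[[0.001,-0.0025,0.04],[0.001,-0.0025,0.075],[0.001,-0.0025,0.084],[0.001,-0.0025,0.084],[0.001,-0.0025,0.084],[0.001,-0.0025,0.084],[0.001,-0.0025,0.084],[0.001,-0.0025,0.084],[0.001,-0.0025,0.084],[0.001,-0.0025,0.084]],"turn":[[0,0,0],[0,0,0],[0,0,0],[0,0,0],[0,0,0],[0,0,0],[0,0,0],[0,0,0],[0,0,0],[0,0,0]]}'
python3 err.py
```

```text
time: 11.88
tool_pos: [493.6, -304.0, 103.1]
tcp_rot: [[0.987, 0.158, 0.001], [0.158, -0.987, -0.001], [0.001, 0.001, -1.0]]
force: [-0.8, -0.7, 5.1]
grip_width: 25.4
finger_force: 59.4
err tool axes [ 0.73763356  0.24652466 -0.91931475] 9.092515766166995 [-0.78872658 -0.71404771  5.06688343]
```

Gripped at 25.4 mm. I'll lift straight up and check the hold.

```bash
python3 -m handwheel '{"fingers":[1,1,1,1,1,1,1],"offset":[[0,0,-0.01],[0,0,-0.03],[0,0,-0.06],[0,0,-0.1],[0,0,-0.14],[0,0,-0.16],[0,0,-0.16]],"turn":[[0,0,0],[0,0,0],[0,0,0],[0,0,0],[0,0,0],[0,0,0],[0,0,0]]}'
python3 - <<'E'
from h import *
from nip import *
s=read_state(); p=np.array(s['tool_pos']); R=np.array(s['tcp_rot']); print(s['grip_width'],s['force'],s['joints'])
# goal tool frame: z=-ax, x = closest to gun yaw rotated
z=-ax; x=np.array([np.cos(yaw),np.sin(yaw),0]); x=x-z*(x@z); x/=np.linalg.norm(x); G=np.c_[x,np.cross(z,x),z]
rv=cv2.Rodrigues(R.T@G)[0].ravel(); print('turn deg',np.degrees(rv))
for k in (63+60,63): 
    P=top+ax*k; print(k,'TCP',P,'delta tool',R.T@(P-p))
E
```

```text
time: 12.75
tool_pos: [493.3, -303.7, 263.1]
tcp_rot: [[0.987, 0.158, 0.001], [0.158, -0.987, -0.001], [0.001, 0.001, -1.0]]
force: [0.2, -0.3, -4.4]
grip_width: 25.7
finger_force: 59.7
25.68660372224364 [ 0.19653298 -0.2702127  -4.36392585] [ 0.15594402  0.38250415  0.52662666  1.38522827 -0.1910406   1.42293796
 -0.73323016]
turn deg [ 0.671476   25.71589758 -2.70628799]
123 TCP [461.54303076  23.7570755  209.76840666] delta tool [  20.36783278 -328.36550787   53.09527851]
63 TCP [487.08382134  29.12084968 155.74158052] delta tool [  46.37563545 -329.67029536  107.14980404]
```

```bash
python3 -m handwheel '{"fingers":[1,1,1,1,1,1,1,1,1,1],"offset":[[0,-0.04,0],[0,-0.09,0],[0,-0.14,0],[0.005,-0.19,0],[0.01,-0.24,0],[0.02,-0.29,0],[0.02,-0.328,0.02],[0.02,-0.328,0.045],[0.02,-0.328,0.045],[0.02,-0.328,0.045]],"turn":[[0,0,0],[0,0.1,-0.01],[0,0.25,-0.03],[0,0.4,-0.05],[0,0.55,-0.06],[0.01,0.7,-0.08],[0.02,0.8,-0.09],[0.022,0.857,-0.09],[0.022,0.857,-0.09],[0.022,0.857,-0.09]]}'
cat > g.py <<'E'
from h import *
from nip import *
s=read_state(); p=np.array(s['tool_pos']); R=np.array(s['tcp_rot'])
z=-ax; x=np.array([np.cos(yaw),np.sin(yaw),0]); x=x-z*(x@z); x/=np.linalg.norm(x); G=np.c_[x,np.cross(z,x),z]
print('turn deg',np.degrees(cv2.Rodrigues(R.T@G)[0].ravel()),'joints',np.round(s['joints'],2))
d=R.T@(top-p); print('nipple top in tool frame',d,'roof gap if TCP at gun z 8:',d[2]-63,'axial force',-(R.T@s['force']),s['grip_width'])
E
python3 g.py
```

```text
time: 14.0
tool_pos: [461.2, 23.0, 217.3]
tcp_rot: [[0.882, 0.204, 0.424], [0.184, -0.979, 0.089], [0.433, -0.001, -0.901]]
force: [0.2, 0.8, -3.0]
grip_width: 25.5
finger_force: 60.1
turn deg [-0.00102838  0.10773821 -0.0873734 ] joints [-0.28 -0.17  0.22  2.16 -0.04  0.71 -1.39]
nipple top in tool frame [ -2.59779829  -0.68851713 130.01713014] roof gap if TCP at gun z 8: 67.01713014341394 axial force [ 0.98187125  0.7505299  -2.86303115] 25.480275041104438
```

```bash
python3 -m handwheel '{"fingers":[1,1,1,1],"offset":[[-0.0026,-0.0007,0.015],[-0.0026,-0.0007,0.03],[-0.0026,-0.0007,0.035],[-0.0026,-0.0007,0.035]],"turn":[[0,0,0],[0,0,0],[0,0,0],[0,0,0]]}'
python3 g.py
python3 - <<'E'
from h import *
from nip import *
s=read_state(); p=np.array(s['tool_pos']); R=np.array(s['tcp_rot']); ims=[]
for n in ['scene','side','wrist']:
    c=optics.capture(n); S=s
    L=np.array([p+R[:,2]*k for k in (-8,8,40,63,87)]); N=np.array([foot,foot+22*ax,top])
    u=proj(c,np.vstack([L,N]),S); print(n,u.round(1).tolist())
    x,y=u[4].astype(int); h=35 if n!='wrist' else 100
    f=c['frame'][:,:,::-1]; f=cv2.copyMakeBorder(f,120,120,120,120,cv2.BORDER_CONSTANT); x+=120;y+=120
    k=266/(2*h); q=cv2.resize(f[y-h:y+h,x-h:x+h],(266,266),interpolation=2); q2=q.copy()
    for i,(a,b) in enumerate(u+120): cv2.circle(q2,(int((a-x+h+.5)*k),int((b-y+h+.5)*k)),2,(255,0,255) if i<5 else (255,255,0),-1)
    ims.append(np.vstack([q,q2]))
cv2.imwrite('pics/fit.png',np.hstack(ims))
E
```

```text
time: 14.5
tool_pos: [474.1, 26.5, 185.2]
tcp_rot: [[0.882, 0.205, 0.425], [0.184, -0.979, 0.089], [0.434, -0.001, -0.901]]
force: [0.2, 0.6, -3.6]
grip_width: 25.3
finger_force: 60.1
turn deg [-0.00391568  0.04329969 -0.06599665] joints [-0.29 -0.11  0.24  2.19 -0.08  0.61 -1.36]
nipple top in tool frame [-0.84053639  0.14969577 95.24756792] roof gap if TCP at gun z 8: 32.247567923961526 axial force [ 1.2260401   0.53797998 -3.3764478 ] 25.2940921231786
scene [[346.1, 165.3], [344.3, 170.9], [340.7, 182.0], [338.1, 190.0], [335.5, 198.2], [331.4, 211.1], [333.8, 203.7], [334.7, 201.0]]
side [[290.4, 159.4], [293.2, 163.8], [298.6, 172.4], [302.4, 178.3], [306.3, 184.4], [312.0, 194.0], [308.6, 188.7], [307.4, 186.7]]
wrist [[324.4, 267.3], [324.4, 251.9], [324.4, 228.5], [324.4, 215.8], [324.4, 205.0], [324.6, 192.7], [324.6, 200.0], [324.6, 203.0]]
```

View pics/fit.png

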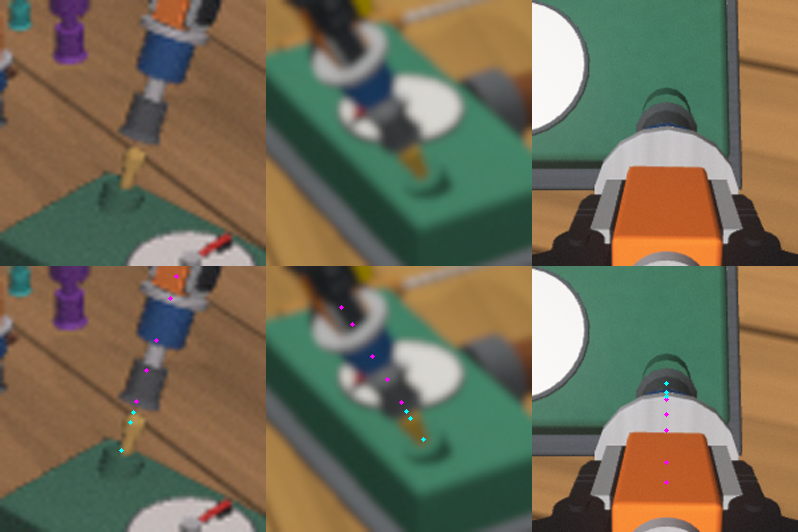

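Gun and nipple line up in all three views (mouth just above the dome; both cameras show the same small shift for the two). I'll push on gently.

```bash
python3 -m handwheel '{"fingers":[1,1,1,1,1],"offset":[[-0.0008,0.0002,0.008],[-0.0008,0.0002,0.014],[-0.0008,0.0002,0.018],[-0.0008,0.0002,0.022],[-0.0008,0.0002,0.022]],"turn":[[0,0,0],[0,0,0],[0,0,0],[0,0,0],[0,0,0]]}'
python3 g.py
python3 -m handwheel '{"fingers":[1,1,1,1,1,1],"offset":[[0,0,0.003],[0,0,0.006],[0,0,0.009],[0,0,0.012],[0,0,0.014],[0,0,0.014]],"turn":[[0,0,0],[0,0,0],[0,0,0],[0,0,0],[0,0,0],[0,0,0]]}'
python3 g.py
```

```text
time: 15.28
tool_pos: [482.0, 28.5, 163.9]
tcp_rot: [[0.882, 0.205, 0.424], [0.185, -0.979, 0.089], [0.433, -0.001, -0.901]]
force: [1.0, 0.1, -5.1]
grip_width: 25.4
finger_force: 60.0
turn deg [-0.02394526  0.10316636 -0.02776593] joints [-0.29 -0.06  0.25  2.21 -0.11  0.55 -1.33]
nipple top in tool frame [ 1.13368351  0.4442149  72.5593824 ] roof gap if TCP at gun z 8: 9.559382400959478 axial force [ 1.35523037 -0.13338348 -5.0151492 ] 25.354753467586225
time: 16.02
tool_pos: [487.9, 29.7, 152.1]
tcp_rot: [[0.882, 0.205, 0.424], [0.185, -0.979, 0.09], [0.434, -0.001, -0.901]]
force: [-7.0, 0.3, 5.1]
grip_width: 25.4
finger_force: 61.1
turn deg [-0.05180254  0.0880242  -0.03913595] joints [-0.3  -0.03  0.25  2.21 -0.13  0.51 -1.31]
nipple top in tool frame [ 0.84843519  0.50079302 59.34454897] roof gap if TCP at gun z 8: -3.6554510281976462 axial force [3.9049681  1.68842205 7.5714725 ] 25.426839596257913
```

```bash
python3 -m handwheel '{"fingers":[1,1,1,1,1],"offset":[[0,0,0.003],[0,0,0.006],[0,0,0.009],[0,0,0.009],[0,0,0.009]],"turn":[[0,0,0],[0,0,0],[0,0,0],[0,0,0],[0,0,0]]}'
python3 g.py; python3 ptr.py
```

```text
time: 16.65
tool_pos: [491.6, 30.5, 144.4]
tcp_rot: [[0.882, 0.205, 0.424], [0.184, -0.979, 0.09], [0.434, -0.001, -0.901]]
force: [-9.9, -0.7, 9.1]
grip_width: 25.4
finger_force: 61.6
turn deg [-0.06464966  0.08116636 -0.04288607] joints [-0.3  -0.01  0.25  2.22 -0.15  0.49 -1.29]
nipple top in tool frame [ 0.79179846  0.53025874 50.7237826 ] roof gap if TCP at gun z 8: -12.276217400709555 axial force [ 4.92041238  1.32538633 12.49888423] 25.37587939246862
side (np.float64(0.811), 9, array([-31.26084324,  21.65567272]))
scene (np.float64(0.052), 25, array([-27.18572396,  -4.19604298]))
```

Run:
```python
from h import *
s=read_state(); c=optics.capture('wrist'); p=np.array(s['tool_pos']); R=np.array(s['tcp_rot']); hsv=cv2.cvtColor(c['frame'],cv2.COLOR_RGB2HSV)
u=proj(c,[p+R@[0,0,-52],p+R@[0,0,-48],p+R@[5,0,-52],p+R@[13,0,-48],p+R@[13,0,2]],s); print(u)
for col in (300,324,345):
    m=(hsv[:,col,0]>5)&(hsv[:,col,0]<22)&(hsv[:,col,1]>180); y=np.nonzero(m)[0]; print(col,y.min(),y.max(),[int(v) for v in y[1:][np.diff(y)>1]], hsv[y.min():y.max()+1:6,col,2])
```

```text
[[324.47151166 332.82199743]
 [324.46648947 324.75781446]
 [324.47715539 318.41816237]
 [324.48077632 287.63506137]
 [324.43346987 230.28685898]]
300 231 352 [349] [182 178 180 181 183 184 183 185 186 244 245 246 235 145 192 192 192 192
 192 191 243]
324 231 293 [] [176 179 178 180 183 182 184 183 184 246 245]
345 232 353 [352] [176 177 180 179 178 181 185 185 183 248 245 244  91 197 196 197 195 195
 196 195 242]
```

The grip edges match the square-held prediction to about 1°, and the nose is in about 12 mm. The scene camera gives the same pointer reading as when I saw it centred. Handing in.

```bash
python3 -c "
from plant import env
print(env.hand_in())"
```

```text
the job is handed in; nothing more can be done
None
```

I handed in the job at about 17 s of robot time: the pointer was on the mark, and the gun was still gripped and pressed squarely on the nipple (within about 1°) with its nose in about 12 mm. The hand-in returned no verdict, and I did not touch the tin, mallet or gouge or re-measure them afterwards.

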